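# Pack the snack boxes into the foil tray

### The arm

A 6-joint arm with a two-finger parallel gripper is mounted at the origin on the work surface. World frame = base frame: x ahead of the robot, y to its left, z up, the work surface at z = 0. Lengths are in mm, angles in rad, forces in N, time in s.
With the tool pointing down it reaches from about 200 to 875 mm from the base axis. Payload 3.4 kg.
Tool frame: the origin (TCP) lies at the very end of the fingers, on their centre line; the grasp point (between the pads) lies 19 mm behind it; z points along the fingers, y is the line along which they close (so a half turn about z gives the same grasp; the last joint's range is limited). The gripper opens to 94 mm and grips with 3 to 60 N. Pads are 16 mm wide; open, the fingers measure 119 mm over their backs; the gripper's body (75 mm by 177 mm) begins 78 mm behind the grasp point.
Start: joints at [-1.397, 0.276, 1.505, -0, 1.361, -0.121], TCP at [167.064, -550.232, 205.493] pointing down, gripper open.
Joint ranges: [-2.89, 2.89], [-0.75, 2.08], [0.22, 2.7], [-1.18, 4.32], [0.11, 2.71], [-2.7, 2.7]. Speed limits (rad/s): [2.57, 2.57, 3.14, 3.14, 3.14, 3.14].

### API

Orientations are given as a unit quaternion [x, y, z, w].
In Python, from rig import r gives the robot as it stands.
- The arm moves only by the tool drive_tool, never from a script. Its argument "plan" is one flat list of numbers, 6 for each row, row after row: the shift along the tool's x, y, z in mm, then the turn, a rotation vector about the tool's x, y, z in degrees. In form: [x, y, z, ax, ay, az, x, y, z, ax, ay, az, ...]. A call has 1 to 20 rows; each row shifts and turns the commanded pose from where the row before left it, along the tool's axes as they then stand; what a row does not reach is not made up. A row lasts 1/8 s, in which the tool goes at most 62.5 mm and 10.7 degrees, less where a joint would pass 70% of its speed; a pose out of reach is approached as far as the arm can. A call is refused whole if a number of a shift passes 62.5 or a number of a turn 10.7, either way. A call with a gripper value outside its range is refused whole. "grip" is the gripper command: -1 is shut, 1 is fully open, values between are in proportion, set as the call begins (left out, the last holds). The fingers move at their own pace and stop on an object; "squeeze" is the grip in N (left out, the last holds). Time passes only in rows, so rows that do not move let the fingers close. It gives the time, the measured TCP pose, the force, the opening and the grip force at its end, in the units of the state.
- r.get_state(): the state, without advancing time (a new reading comes with each control period).
- r.capture(name): name is "scene" or "top" or "wrist"; returns the picture (480x640x3 uint8, red, green, blue); there is no depth.
- r.camera_info(name): a dict with "camera_matrix" (3x3 intrinsics, pixels), "xyz" and "attitude" of the camera in the world; the wrist camera has in their place "T_tool_cam" (4x4, takes a point from camera to tool coordinates, whose origin is the TCP and whose axes are the flange's). Camera axes: x right, y up, looking along -z (the intrinsics and any distortion apply to the point x, -y, -z); pixel columns grow to the right and rows downward; lengths in mm; the calibration is good to about 2 mm. A picture is of the moment at which its call begins: read the wrist's pose just before it. camera_info takes no time and is no camera call.
- r.sign_off(): hands the job in; it is judged then, once.
The state is a dict: "t": time; "joints": joint angles; "qd": joint speeds; "effort": joint torques, N m; "ee_pos": TCP position; "orientation": TCP orientation; "ft_force": force on the tool from outside, world axes, zero at the start; "torque": the same for the moment, N m; "opening": finger opening in mm; "grasp_force": force on a finger pad.
Only numpy, scipy, OpenCV 4.12 (cv2) and the standard library are available. Lean on these libraries where they do the work, as an engineer would, in place of code of your own. Each camera call takes 0.05 s, during which the arm holds its last target. There are 200 camera calls.

### The job

Pack all three snack boxes (brown tops, black lift bars) into the empty foil tray, so that each lies flat on the tray's floor with its lift bar up; they only fit side by side if each is turned the right way. The big L-shaped box is tucked under the clear riser with just one end showing: draw it right out from under, set it down and let go of it on the table, and then lift it by its bar. Keep the boxes upright all the time and do not disturb the bowl or the sauce cup.

Things in the scene. Friction and masses are not known exactly. Their poses are not given: they have to be found in the camera images.
- tray: Open rectangular foil tray, fixed. Inside 210 mm along its x, 160 mm along its y; outside with lip 234 x 186. Origin: centre of its underside, on the table; floor 4 mm thick, walls up to 32 mm. To fill it: big L's long limb along one long wall, its foot along a short wall; small L in the rest; oblong box in what is left. Gaps are then about 6 mm. Any arrangement is accepted.
- big_bar (a point): Middle of the lift bar of the big L box (about 350 g), 44 mm above its underside; z up. Bar 60 mm long (x), 14 wide (y), 24 high, on the lid, which is 32 mm above the underside. Box outline from this point: long limb x -110 to 86, y -23 to 23; foot at the +x end, x 40 to 86, reaching to y = +123 mm. It balances within about 15 mm of the bar.
- big_end (a point): Point in the big L box's long limb, 25 mm from the tip of its free end (85 mm along -x from the bar), 16 mm above its underside; axes as big_bar. Limb here 46 mm wide (y), 32 high. At the start this end sticks out 50 to 70 mm from under the riser; the rest, with the bar, is under it.
- small_bar (a point): Middle of the lift bar of the small L box (about 250 g), 44 mm above its underside; z up; on the open table at any yaw. Bar 60 (x) by 14 (y) by 24 mm high, on the lid at 32 mm. Box outline from this point: long limb x -66 to 80, y -23 to 23; foot at the -x end, x -66 to -20, reaching to y = -73 mm.
- oblong_bar (a point): Middle of the lift bar of the oblong box (about 160 g), over the box's centre and 44 mm above its underside; z up; on the open table at any yaw. Bar 60 (x) by 14 (y) by 24 mm high, on the lid at 32 mm. The box is 94 mm (x) by 46 mm (y).
- riser: Clear display riser, fixed: board 220 mm (x) by 340 (y), underside 62 and top 68 mm above the table, on four slim corner legs. Origin: on the table, below the middle of its front edge (which faces the robot); the board lies on the +x side. The big box slides out at the front along the box's own -x; 126 to 156 mm of pull frees its far corner.
- bowl: Round black bowl with lid, 136 mm across, 62 mm high, beyond the tray. Leave alone. Origin at its underside.
- cup: Lidded sauce cup, 68 mm across, 60 mm high, beside the bowl. Leave alone. Origin at its underside.
- big: The big L box itself: origin on its underside, straight below the middle of its bar; axes as big_bar.
- small: The small L box itself: origin on its underside, straight below the middle of its bar; axes as small_bar.
- oblong: The oblong box itself: origin at the centre of its underside; axes as oblong_bar.
Not all that is in view belongs to the job. Leave any turquoise look-alike of the small alone. Leave any turquoise look-alike of the big alone.

How it is judged (in metres and radians):
On the way:
1. the big L-shaped box has been drawn right out from under the riser and let go, standing on the table (x of big_bar in the frame of riser below -0.08 m and height (world z) of big_bar below 0.047 m and angle between big_bar's own z axis and vertical below 0.05 rad and contact force between the fingers and big below 0.2 N), for 0.2 s.
At the end, for the whole second after the job is handed in: All three boxes lie inside the tray with their undersides within 4 mm of its floor, level within 0.05 rad, lift bars up, and at rest (below 20 mm/s) (x of big_bar in the frame of tray between -0.1 and 0.1 m and y of big_bar in the frame of tray between -0.075 and 0.075 m and z of big_bar in the frame of tray between 0.044 and 0.052 m and angle between each of big_bar, small_bar, oblong_bar's own z axis and vertical below 0.05 rad and linear speed of each of big, small, oblong below 0.02 m/s and x of small_bar in the frame of tray between -0.1 and 0.1 m and y of small_bar in the frame of tray between -0.075 and 0.075 m and z of small_bar in the frame of tray between 0.044 and 0.052 m and x of oblong_bar in the frame of tray between -0.1 and 0.1 m and y of oblong_bar in the frame of tray between -0.075 and 0.075 m and z of oblong_bar in the frame of tray between 0.044 and 0.052 m); the robot touches nothing.
It fails at once if a box tipped by more than about 35 degrees (angle between any of big_bar, small_bar, oblong_bar's own z axis and vertical above 0.6 rad).
It fails at once if the bowl or the sauce cup moved by more than 25 mm (distance of any of bowl, cup from where it was at the start of the episode above 0.025 m).
It also fails if it takes over 72 s, if anything falls off the work surface, if the arm or the gripper's body presses on something with over 40 N, if the wrist force passes 120 N, or if a joint passes its speed limit or range.

## Working session

There is one attempt and no reset: what is moved stays moved. The work goes in short steps, Python scripts to look and compute and a tool call to move; the robot and the scene stay as the last step left them, time stands still between calls to the robot, and variables do not carry over. Pictures are saved under pics/ and viewed, at most 13 in all, crops included, and the job is handed in when it is done.

Besides the shell and the picture viewer there is one more tool, called after "Emit:" by a JSON object that holds its "name" and its "arguments". drive_tool: Moves the arm, as the interface text tells. Its arguments: {"type":"object","properties":{"plan":{"type":"array","items":{"type":"number"}},"grip":{"type":"number"},"squeeze":{"type":"number"}},"required":["plan"]}

```bash
ls; mkdir -p pics; python3 - <<'E'
from rig import r
import cv2,numpy as np
for n in ["scene","top"]:
    im=r.capture(n); cv2.imwrite(f"pics/{n}0.png",im[:,:,::-1]); print(n,r.camera_info(n))
print(r.camera_info("wrist")); print(r.get_state())
E
```

```text
pics
scene {'camera_matrix': array([[524.93887729,   0.        , 308.07235809],
       [  0.        , 524.93887729, 241.31085372],
       [  0.        ,   0.        ,   1.        ]]), 'xyz': array([1070.54180709, -397.39641801, 1145.6601901 ]), 'attitude': array([0.25541236, 0.12344636, 0.41638037, 0.86380143])}
top {'camera_matrix': array([[566.19427231,   0.        , 315.93483881],
       [  0.        , 566.19427231, 231.76317923],
       [  0.        ,   0.        ,   1.        ]]), 'xyz': array([ 324.83427407,   71.30121196, 1401.56126373]), 'attitude': array([ 0.04311768, -0.05251784, -0.69660203,  0.7142327 ])}
{'camera_matrix': array([[360.43223126,   0.        , 316.20043177],
       [  0.        , 360.43223126, 242.38579398],
       [  0.        ,   0.        ,   1.        ]]), 'T_tool_cam': array([[ 8.56413098e-04,  9.57033405e-01,  2.89976426e-01,
         8.53847589e+01],
       [ 9.99999364e-01, -6.06981117e-04, -9.50116368e-04,
        -6.19406522e-01],
       [-7.33282888e-04,  2.89977055e-01, -9.57033317e-01,
        -1.79685336e+02],
       [ 0.00000000e+00,  0.00000000e+00,  0.00000000e+00,
         1.00000000e+00]])}
{'t': 0.1, 'joints': array([-1.39699426e+00,  2.76508546e-01,  1.50592223e+00,  4.68589872e-05,
        1.36068629e+00, -1.21023517e-01]), 'qd': array([ 0.00073416, -0.00085363, -0.00305117,  0.00113276, -0.00089043,
        0.00025499]), 'effort': array([ 1.46795413e-03, -4.05453837e+01, -2.37780297e+01,  7.02811265e-02,
        2.98818620e-02, -4.78577545e-05]), 'ee_pos': array([ 166.9982054 , -549.73272266,  204.73806104]), 'orientation': array([ 9.89154828e-01,  1.46874587e-01,  2.79083713e-06, -7.62543464e-04]), 'ft_force': array([-0.0734551 , -0.09829937,  0.39543679]), 'torque': array([-0.03642892,  0.03890584,  0.04264761]), 'grasp_force': 0.0, 'opening': 93.79416749495016}
```

View pics/top0.png

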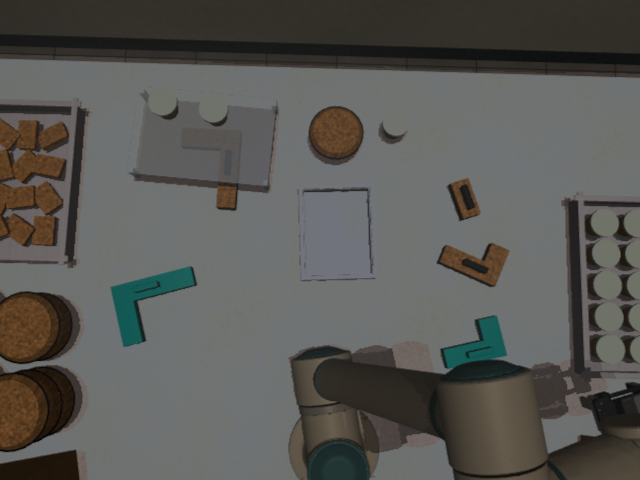

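View pics/scene0.png

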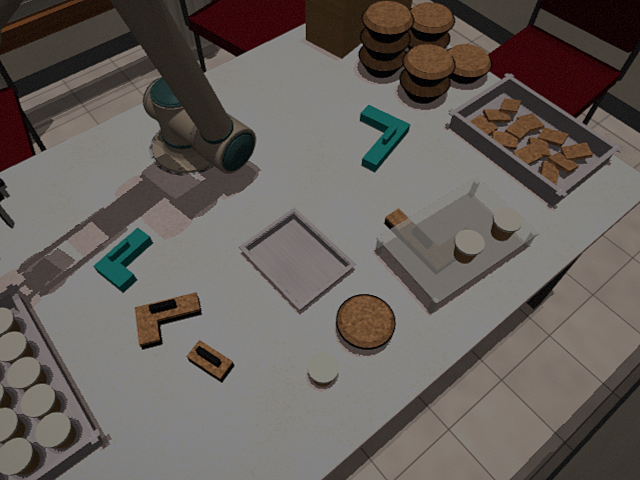

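The top view shows the oblong at (464,199), small L at (475,264), tray spanning (300–375, 188–280), and the riser at (135–277, 95–187). The big box's end shows at (227,195). The scene view agrees: oblong (210,360), small (165,315), big end (397,220).

```bash
cat > h.py <<'E'
from rig import r
import cv2,numpy as np
from scipy.spatial.transform import Rotation as R
def cam(name,st=None):
    i=r.camera_info(name);K=i["camera_matrix"]
    if name=="wrist":
        T=i["T_tool_cam"];Rt=R.from_quat(st["orientation"]).as_matrix()
        return K,Rt@T[:3,:3],Rt@T[:3,3]+st["ee_pos"]
    return K,R.from_quat(i["attitude"]).as_matrix(),i["xyz"]
def cast(c,px,z):
    K,Rc,o=c;px=np.asarray(px,float).reshape(-1,2)
    d=np.c_[(px[:,0]-K[0,2])/K[0,0],-(px[:,1]-K[1,2])/K[1,1],-np.ones(len(px))]@Rc.T
    return (o+d*((z-o[2])/d[:,2])[:,None])[:,:2]
def masks(im):
    h=cv2.cvtColor(im,cv2.COLOR_RGB2HSV);H,S,V=cv2.split(h)
    return ((H>4)&(H<22)&(S>90)&(V>60)).astype(np.uint8),((V<50)).astype(np.uint8)
def rect(p):
    (c,s,a)=cv2.minAreaRect(p.astype(np.float32));return np.round(c,1),np.round(s,1),round(a,1)
def box(im,c,roi,zt=32,zb=56):
    x0,y0,x1,y1=roi;br,bk=masks(im)
    out=[]
    for m,z in((br,zt),(bk,zb)):
        k=np.zeros_like(m);k[y0:y1,x0:x1]=m[y0:y1,x0:x1]
        cs=cv2.findContours(k,cv2.RETR_EXTERNAL,cv2.CHAIN_APPROX_NONE)[0]
        if not cs: out.append(None);continue
        q=max(cs,key=cv2.contourArea);out.append((q[:,0],cast(c,q[:,0],z)))
    return out
E
python3 - <<'E'
from h import *
for n,rois in (("top",dict(obl=(440,170,495,225),small=(425,232,520,295),end=(205,180,250,220))),("scene",dict(obl=(180,330,245,390),small=(125,282,210,355),end=(380,200,415,235)))):
    im=cv2.imread(f"pics/{n}0.png")[:,:,::-1].copy();c=cam(n)
    for k,v in rois.items():
        b=box(im,c,v)
        for lab,q in zip(("brown","bar"),b):
            if q is None: continue
            print(n,k,lab,*rect(q[1]))
            if lab=="brown": print(cv2.approxPolyDP(q[1].astype(np.float32),9,True)[:,0].round().tolist())
    if n=="top":
        print("tray rim",cast(c,[(300,188),(370,187),(375,278),(302,281)],32).round())
        print("riser",cast(c,[(145,90),(277,101),(268,187),(134,176)],68).round())
        print("bowl,cup",cast(c,[(336,132),(394,128)],60).round())
        print("big Lseen bar",cast(c,[(228,150),(228,175)],56).round())
E
```

```text
top obl brown [ 605.2 -311.2] [93.3 45.3] 19.2
[[654.0, -317.0], [642.0, -277.0], [555.0, -308.0], [569.0, -345.0]]
top obl bar [ 603.  -307.8] [59.4 21.1] 19.8
top small brown [ 462.6 -331. ] [145.3  95.1] 67.2
[[479.0, -415.0], [495.0, -376.0], [450.0, -353.0], [487.0, -265.0], [448.0, -248.0], [393.0, -379.0]]
top small bar [ 435.8 -324.7] [62.7 17.5] 66.1
top end brown [594.5 278.4] [55.7 44.2] 2.5
[[621.0, 299.0], [569.0, 299.0], [568.0, 258.0], [618.0, 257.0]]
top end bar [618.9 278.3] [34.5  6.5] 86.3
tray rim [[619.  97.]
 [627. -76.]
 [402. -90.]
 [391.  86.]]
riser [[846. 483.]
 [828. 159.]
 [612. 173.]
 [630. 495.]]
bowl,cup [[ 756.   12.]
 [ 770. -130.]]
big Lseen bar [[704. 275.]
 [642. 272.]]
scene obl brown [ 610.8 -311.4] [94.2 45.5] 18.9
[[560.0, -309.0], [575.0, -346.0], [662.0, -317.0], [645.0, -277.0]]
scene obl bar [ 614.5 -312.1] [65.1 17. ] 19.9
scene small brown [ 467.5 -331.4] [145.5  95.7] 67.6
[[454.0, -248.0], [412.0, -343.0], [439.0, -296.0], [458.0, -305.0], [432.0, -359.0], [411.0, -348.0], [396.0, -379.0], [482.0, -415.0], [501.0, -375.0], [455.0, -354.0], [492.0, -266.0]]
scene small bar [ 496.5 -340.4] [ 54.  150.5] 4.4
scene end brown [589.4 279.4] [44.6 38.1] 87.7
[[575.0, 302.0], [570.0, 260.0], [604.0, 256.0], [609.0, 298.0]]
scene end bar [600.6 233.3] [13.7 29.2] 82.4
```

```bash
python3 - <<'E'
import cv2
a=cv2.imread("pics/top0.png")
cv2.imwrite("pics/c1.png",cv2.resize(a[80:300,120:390],None,fx=2.9,fy=2.7,interpolation=cv2.INTER_CUBIC))
E
```

```text
(no output)
```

View pics/c1.png

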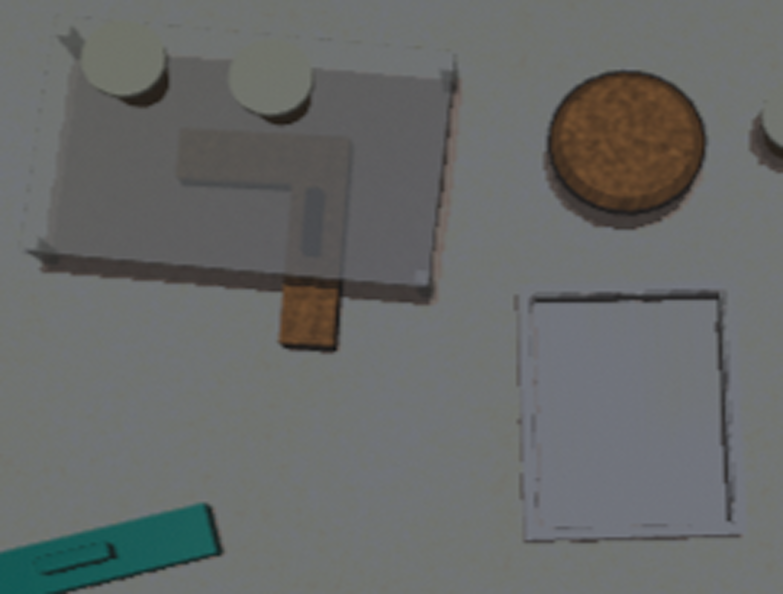

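```bash
cat >> h.py <<'E'
def tool(st):
    M=R.from_quat(st["orientation"]).as_matrix();return np.degrees(np.arctan2(M[1,0],M[0,0])),M
def go(x,y,z,psi,n=None,st=None):
    """print n equal rows (shift in tool axes, turn about tool z) to a world TCP pose"""
    st=st or r.get_state();p,M=tool(st);d=M.T@(np.array([x,y,z])-st["ee_pos"])
    az=-((psi-p+180)%360-180)
    if n is None:n=int(max(np.ceil(np.linalg.norm(d)/50),np.ceil(abs(az)/10),1))
    a=np.radians(az)/n;c=complex(d[0],d[1]);s=c/n if abs(a)<1e-6 else c*(np.exp(1j*a)-1)/(np.exp(1j*a*n)-1)
    print("t %.1f"%st["t"],"psi %.2f tilt"%p,M[2,:2].round(4),"n",n,"row",np.round([s.real,s.imag,d[2]/n,az/n],2))
E
python3 - <<'E'
from h import *
go(415,-382,205,67)
E
```

```text
t 0.1 psi 16.89 tilt [ 0.0002 -0.0015] n 6 row [ 5.137e+01  3.320e+00 -1.000e-02 -8.350e+00]
```

Emit:
{"name": "drive_tool", "arguments": {"plan": [51.4, 3.3, 0, 0, 0, -8.35, 51.4, 3.3, 0, 0, 0, -8.35, 51.4, 3.3, 0, 0, 0, -8.35, 51.4, 3.3, 0, 0, 0, -8.35, 51.4, 3.3, 0, 0, 0, -8.35, 51.4, 3.3, 0, 0, 0, -8.35, 0, 0, 0, 0, 0, 0], "grip": 1}}

```text
t: 0.98
ee_pos: [416.6, -379.2, 205.1]
orientation: [0.833, 0.554, 0.0, -0.001]
ft_force: [-0.7, -0.9, -0.5]
opening: 93.9
grasp_force: 0.0
```

```bash
python3 - <<'E'
from h import *
st=r.get_state();im=r.capture("wrist");cv2.imwrite("pics/w1.png",im[:,:,::-1]);np.save("w1.npy",[st],allow_pickle=True)
print(st["ee_pos"],np.abs(st["qd"]).max());go(548,-331,205,19)
E
```

```text
[ 416.61922867 -379.15409304  205.1476755 ] 0.05522727139071447
t 1.0 psi 67.12 tilt [-0.0002 -0.0007] n 5 row [25.9  13.29  0.03  9.62]
```

View pics/w1.png

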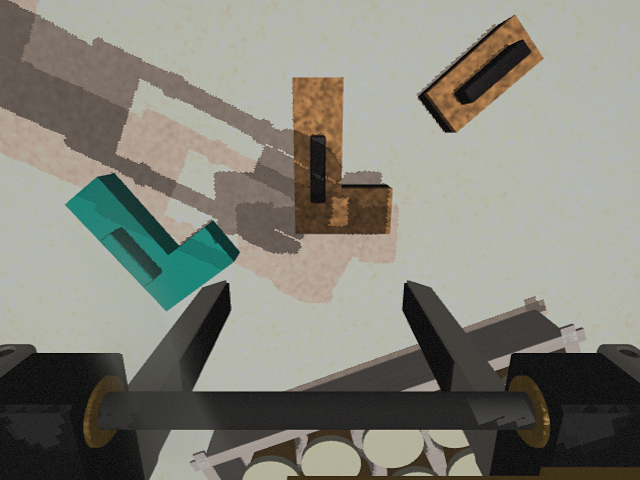

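Emit:
{"name": "drive_tool", "arguments": {"plan": [25.9, 13.3, 0, 0, 0, 9.6, 25.9, 13.3, 0, 0, 0, 9.6, 25.9, 13.3, 0, 0, 0, 9.6, 25.9, 13.3, 0, 0, 0, 9.6, 25.9, 13.3, 0, 0, 0, 9.6, 0, 0, 0, 0, 0, 0]}}

```text
t: 1.78
ee_pos: [548.2, -333.9, 204.5]
orientation: [0.986, 0.165, -0.0, 0.0]
ft_force: [0.6, -0.1, -0.5]
opening: 94.1
grasp_force: 0.0
```

```bash
cat >> h.py <<'E'
def lid(im,c,roi,z=32):
    h=cv2.cvtColor(im,cv2.COLOR_RGB2HSV);H,S,V=cv2.split(h)
    m=((H>3)&(H<24)&(S>70)&(V>32)).astype(np.uint8);k=np.zeros_like(m);x0,y0,x1,y1=roi;k[y0:y1,x0:x1]=m[y0:y1,x0:x1]
    k=cv2.morphologyEx(k,cv2.MORPH_OPEN,np.ones((3,3)))
    q=max(cv2.findContours(k,cv2.RETR_EXTERNAL,cv2.CHAIN_APPROX_NONE)[0],key=cv2.contourArea)[:,0]
    w=cast(c,q,z);return rect(w),cv2.approxPolyDP(w.astype(np.float32),7,True)[:,0].round(1).tolist(),q
def snap(n):
    st=r.get_state();im=r.capture("wrist");cv2.imwrite(f"pics/{n}.png",im[:,:,::-1]);np.save(n+".npy",[st],allow_pickle=True);return st,im
def load(n): return np.load(n+".npy",allow_pickle=True)[0],cv2.imread(f"pics/{n}.png")[:,:,::-1].copy()
E
python3 - <<'E'
from h import *
st,im=load("w1");c=cam("wrist",st)
a=lid(im,c,(285,70,400,245));print("small",a[:2])
st,im=snap("w2");c=cam("wrist",st)
h=box(im,c,(230,50,420,250));print(rect(h[1][1]))
a=lid(im,c,(230,50,420,250));print("obl",a[:2],a[2].min(0),a[2].max(0))
print(st["ee_pos"],np.abs(st["qd"]).max());go(440,0,205,3)
E
```

```text
small ((array([ 464.1, -332.5]), array([145.4,  96.1]), 67.4), [[448.29998779296875, -248.10000610351562], [392.0, -381.1000061035156], [480.0, -417.8999938964844], [497.0, -375.5], [452.6000061035156, -354.8999938964844], [489.0, -265.1000061035156]])
(array([ 607.8, -312.3]), array([59. , 13.3]), 18.7)
obl ((array([ 607.6, -312.6]), array([93.8, 46. ]), 19.1), [[644.5, -276.0], [555.9000244140625, -306.6000061035156], [570.5, -348.79998779296875], [659.0999755859375, -318.29998779296875]]) [291 105] [340 206]
[ 548.1828329  -333.906133    204.51039646] 0.054913349981820604
t 1.8 psi 19.05 tilt [-0.0017 -0.0006] n 8 row [-4.390e+00 -4.372e+01 -2.000e-02  2.010e+00]
```

Emit:
{"name": "drive_tool", "arguments": {"plan": [-4.4, -43.7, 0, 0, 0, 2, -4.4, -43.7, 0, 0, 0, 2, -4.4, -43.7, 0, 0, 0, 2, -4.4, -43.7, 0, 0, 0, 2, -4.4, -43.7, 0, 0, 0, 2, -4.4, -43.7, 0, 0, 0, 2, -4.4, -43.7, 0, 0, 0, 2, -4.4, -43.7, 0, 0, 0, 2, 0, 0, 0, 0, 0, 0, 0, 0, 0, 0, 0, 0]}}

```text
t: 3.08
ee_pos: [440.5, -0.1, 205.6]
orientation: [1.0, 0.026, 0.0, 0.001]
ft_force: [0.6, -0.2, -0.2]
opening: 93.9
grasp_force: 0.0
```

```bash
python3 - <<'E'
from h import *
st,im=snap("w3");print(st["ee_pos"],np.abs(st["qd"]).max());go(535,277,205,2)
E
```

```text
[ 4.40498015e+02 -1.24865095e-01  2.05599781e+02] 0.014173582146998664
t 3.1 psi 2.96 tilt [0.0002 0.0012] n 6 row [ 1.775e+01 -4.548e+01  4.000e-02  1.600e-01]
```

View pics/w3.png

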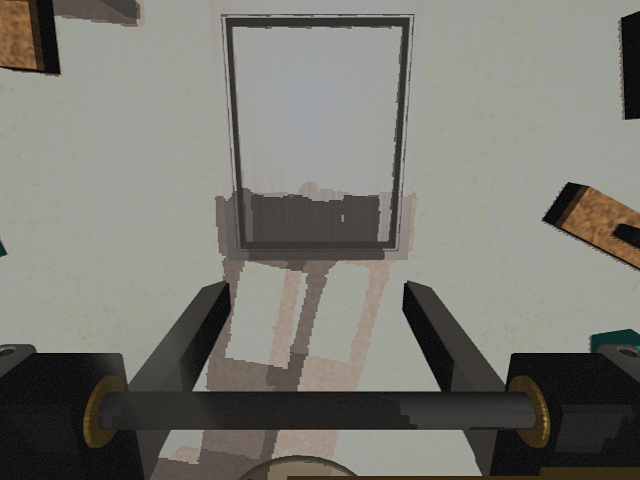

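The tray shows with its inner dark walls from about (228,18)/(410,18) down to (238,248)/(398,248). I'll get the edges from intensity profiles.

```bash
python3 - <<'E'
from h import *
st,im=load("w3");c=cam("wrist",st)
g=cv2.GaussianBlur(cv2.cvtColor(im,cv2.COLOR_RGB2GRAY),(3,3),0).astype(int)
for y in (50,80,110,140,170):print(y,"L",list(g[y,216:250]),"R",list(g[y,385:420]))
for x in (270,300,340,370):print(x,"T",list(g[8:36,x]),"B",list(g[232:262,x]))
E
```

```text
50 L [np.int64(155), np.int64(156), np.int64(157), np.int64(157), np.int64(158), np.int64(157), np.int64(146), np.int64(133), np.int64(139), np.int64(151), np.int64(139), np.int64(97), np.int64(59), np.int64(49), np.int64(51), np.int64(52), np.int64(68), np.int64(108), np.int64(147), np.int64(160), np.int64(160), np.int64(159), np.int64(158), np.int64(158), np.int64(159), np.int64(159), np.int64(159), np.int64(158), np.int64(157), np.int64(158), np.int64(159), np.int64(159), np.int64(159), np.int64(159)] R [np.int64(160), np.int64(160), np.int64(159), np.int64(159), np.int64(159), np.int64(159), np.int64(160), np.int64(160), np.int64(160), np.int64(159), np.int64(159), np.int64(159), np.int64(160), np.int64(157), np.int64(135), np.int64(101), np.int64(75), np.int64(56), np.int64(47), np.int64(48), np.int64(48), np.int64(56), np.int64(90), np.int64(134), np.int64(155), np.int64(148), np.int64(137), np.int64(141), np.int64(154), np.int64(158), np.int64(158), np.int64(158), np.int64(158), np.int64(159), np.int64(160)]
80 L [np.int64(157), np.int64(156), np.int64(157), np.int64(159), np.
[... 6723 characters left out ...]
np.int64(102), np.int64(60), np.int64(48), np.int64(49), np.int64(49), np.int64(49), np.int64(48), np.int64(48), np.int64(55), np.int64(79), np.int64(121), np.int64(152), np.int64(161), np.int64(160), np.int64(159), np.int64(158), np.int64(158), np.int64(159), np.int64(159)] B [np.int64(69), np.int64(70), np.int64(70), np.int64(69), np.int64(69), np.int64(69), np.int64(68), np.int64(68), np.int64(67), np.int64(62), np.int64(56), np.int64(55), np.int64(57), np.int64(57), np.int64(56), np.int64(57), np.int64(61), np.int64(65), np.int64(64), np.int64(65), np.int64(68), np.int64(69), np.int64(69), np.int64(70), np.int64(71), np.int64(69), np.int64(70), np.int64(89), np.int64(125), np.int64(147)]
```

Emit:
{"name": "drive_tool", "arguments": {"plan": [17.75, -45.5, 0, 0, 0, 0.16, 17.75, -45.5, 0, 0, 0, 0.16, 17.75, -45.5, 0, 0, 0, 0.16, 17.75, -45.5, 0, 0, 0, 0.16, 17.75, -45.5, 0, 0, 0, 0.16, 17.75, -45.5, 0, 0, 0, 0.16, 0, 0, 0, 0, 0, 0, 0, 0, 0, 0, 0, 0]}}

```text
t: 4.12
ee_pos: [535.2, 276.9, 204.8]
orientation: [1.0, 0.017, -0.001, 0.001]
ft_force: [-0.7, -0.7, 0.0]
opening: 94.0
grasp_force: 0.0
```

```bash
python3 - <<'E'
from h import *
st,im=snap("w4");print(st["ee_pos"])
E
```

```text
[535.21982256 276.93843434 204.77646879]
```

View pics/w4.png

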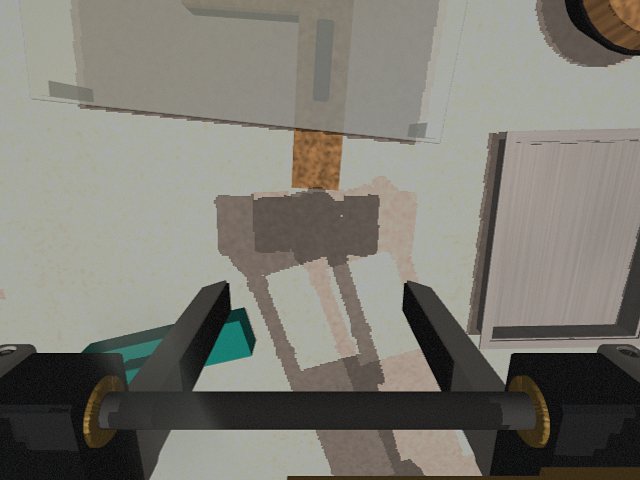

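The big end shows at (292–342, 131–188) with the bar under the riser at about (323,60). The riser's front edge runs from (33,99) to (438,142).

```bash
python3 - <<'E'
from h import *
st,im=load("w3");c=cam("wrist",st)
def fit(p):
    vx,vy,x,y=cv2.fitLine(p.astype(np.float32),cv2.DIST_L2,0,.01,.01).ravel();return np.array([x,y]),np.degrees(np.arctan2(vy,vx))
def X(a,b):
    (p,t),(q,u)=a,b;t,u=np.radians([t,u]);A=np.array([[np.cos(t),-np.cos(u)],[np.sin(t),-np.sin(u)]]);s=np.linalg.solve(A,q-p);return p+s[0]*np.array([np.cos(t),np.sin(t)])
ys=[50,80,110,140,170]
def tray(z,L,Rr,T,B):
    l=[fit(cast(c,q,z)) for q in(L,Rr,T,B)]
    C=np.array([X(l[0],l[2]),X(l[1],l[2]),X(l[1],l[3]),X(l[0],l[3])])
    print(z,"angles",[round(a[1],2) for a in l],"sides",np.linalg.norm(C-np.roll(C,-1,0),axis=1).round(1),"centre",C.mean(0).round(1));
xs=[270,300,340,370]
tray(32,np.c_[[227,229,231,233,235],ys],np.c_[[407.3,405.2,403.5,401.5,399.6],ys],np.c_[xs,[17.2,17.3,17,17.1]],np.c_[xs,[248.5]*4])
tray(4,np.c_[[232.9,234.8,236.8,238.7,240.7],ys],np.c_[[400,398.8,397,394,393],ys],np.c_[xs,[27,27,27,26.6]],np.c_[xs,[241.5]*4])
st,im=load("w4");c=cam("wrist",st)
a=lid(im,c,(280,128,355,195));print("end",a[:2])
print("limb right edge",fit(cast(c,[(340.5,186),(353,5)],32)),"bar",rect(cast(c,[(317,21),(333,21),(330,101),(313,100)],56)))
print("riser front top",cast(c,[(33,99),(438,142)],68).round(1))
h=cv2.cvtColor(im,cv2.COLOR_RGB2HSV);print([list(map(int,h[y,284:350,0][::6])) for y in(140,)])
g=cv2.cvtColor(im,cv2.COLOR_RGB2GRAY).astype(int)
for y in(135,150,165,180):print(y,(h[y,285:350,1]>90).nonzero()[0][[0,-1]]+285)
for x in(300,318,335):print(x,(h[125:195,x,1]>90).nonzero()[0][[0,-1]]+125)
E
```

```text
32 angles [np.float32(3.2), np.float32(3.2), np.float32(-86.81), np.float32(-86.97)] sides [158.9 209.5 158.9 209. ] centre [516.8   3.1]
4 angles [np.float32(3.37), np.float32(2.94), np.float32(-86.73), np.float32(-86.97)] sides [159.5 210.  157.9 209.4] centre [516.1   3.5]
end ((array([596., 279.]), array([45.9, 55.4]), 88.1), [[624.0999755859375, 300.8999938964844], [569.0999755859375, 301.8999938964844], [567.7000122070312, 257.79998779296875], [621.2000122070312, 255.89999389648438]])
limb right edge (array([648.73584, 253.51428], dtype=float32), np.float32(-0.81639755)) bar (array([676.8, 276.7]), array([60. , 14.5]), 0.4)
riser front top [[638.8 512.3]
 [616.8 176.8]]
[[39, 36, 15, 15, 15, 15, 15, 14, 15, 14, 68]]
135 [294 342]
150 [293 341]
165 [293 339]
180 [292 338]
300 [129 187]
318 [130 188]
335 [132 189]
```

Emit:
{"name": "drive_tool", "arguments": {"plan": [29.5, -0.5, 0, 0, 0, 1.6, 29.5, -0.5, 0, 0, 0, 1.6, 0, 0, 50, 0, 0, 0, 0, 0, 50, 0, 0, 0, 0, 0, 50, 0, 0, 0, 0, 0, 40, 0, 0, 0, 0, 0, 10, 0, 0, 0, 0, 0, 0, 0, 0, 0]}}

```text
t: 5.18
ee_pos: [594.3, 279.9, 6.0]
orientation: [1.0, -0.011, 0.0, 0.0]
ft_force: [-0.5, -0.1, 0.4]
opening: 93.8
grasp_force: 0.0
```

```bash
python3 - <<'E'
from h import *
go(594,279.5,4,-1.2)
E
```

```text
t 5.2 psi -1.23 tilt [0.0002 0.0002] n 1 row [-0.3   0.43  1.97 -0.03]
```

Emit:
{"name": "drive_tool", "arguments": {"plan": [0, 0, 1.5, 0, 0, 0, 0, 0, 0, 0, 0, 0, 0, 0, 0, 0, 0, 0, 0, 0, 0, 0, 0, 0, 0, 0, 0, 0, 0, 0, 0, 0, 0, 0, 0, 0], "grip": -1, "squeeze": 25}}

```text
t: 5.92
ee_pos: [593.6, 280.2, 4.1]
orientation: [1.0, -0.01, -0.0, 0.001]
ft_force: [-0.3, -3.0, 3.0]
opening: 45.9
grasp_force: 25.0
```

Emit:
{"name": "drive_tool", "arguments": {"plan": [-10, 0, 0, 0, 0, 0, -20, 0, 0, 0, 0, 0, -20, 0, 0, 0, 0, 0, -20, 0, 0, 0, 0, 0, -20, 0, 0, 0, 0, 0, -20, 0, 0, 0, 0, 0, -20, 0, 0, 0, 0, 0, -20, 0, 0, 0, 0, 0, -15, 0, 0, 0, 0, 0, -5, 0, 0, 0, 0, 0, 0, 0, 0, 0, 0, 0]}}

```text
t: 7.3
ee_pos: [422.6, 284.4, 4.1]
orientation: [1.0, -0.01, -0.001, 0.0]
ft_force: [-3.5, 1.1, 4.7]
opening: 45.7
grasp_force: 24.9
```

Emit:
{"name": "drive_tool", "arguments": {"plan": [0, 0, 0, 0, 0, 0, 0, 0, 0, 0, 0, 0, 0, 0, 0, 0, 0, 0, 0, 0, -10, 0, 0, 0, 0, 0, -50, 0, 0, 0, 0, 0, -50, 0, 0, 0, 0, 0, -50, 0, 0, 0, 0, 0, -40, 0, 0, 0, 0, 0, 0, 0, 0, 0], "grip": 1}}

```text
t: 8.43
ee_pos: [426.0, 285.4, 208.1]
orientation: [1.0, -0.01, 0.004, -0.002]
ft_force: [0.3, -0.7, -0.5]
opening: 94.1
grasp_force: 0.0
```

```bash
python3 - <<'E'
from h import *
st,im=snap("w5");print(st["ee_pos"]);go(450,281,205,-1)
E
```

```text
[426.00469693 285.3811285  208.05669513]
t 8.5 psi -1.17 tilt [ 0.0034 -0.0016] n 1 row [25.47  3.12  0.79 -0.17]
```

View pics/w5.png

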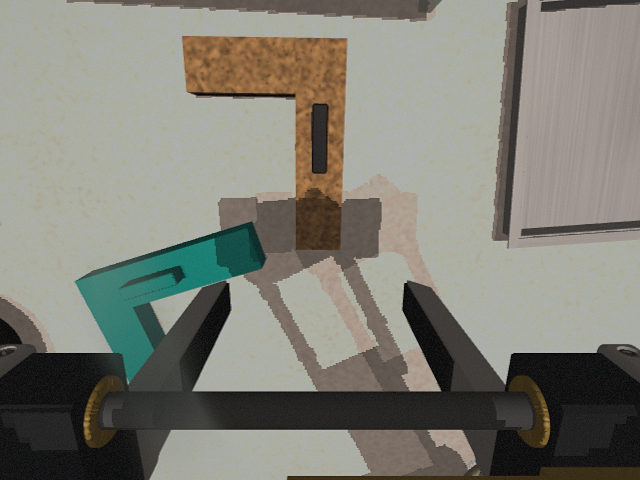

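The big box is fully out, with its lid at (183–347, 37–250) and its bar at about (320,138).

```bash
python3 - <<'E'
from h import *
st,im=snap("w6");c=cam("wrist",st);a=lid(im,c,(170,20,360,270));print(a[:2],tool(st)[0],st["ee_pos"])
rc,s,ang=a[0];yaw=ang if ang<45 else ang-90
print(yaw,"bar",rc-R.from_euler("z",yaw,degrees=True).as_matrix()[:2,:2]@[-12,50], "bar seen",rect(box(im,c,(305,98,335,180))[1][1]))
E
```

```text
((array([497. , 332.2]), array([146.1, 196.6]), 88.1), [[597.2000122070312, 401.6000061035156], [552.0999755859375, 402.8999938964844], [546.7000122070312, 304.1000061035156], [400.0, 308.6000061035156], [397.0, 263.3999938964844], [592.0, 256.8999938964844]]) -1.1734922363344444 [424.6014683  284.64145951 205.7068004 ]
-1.9000000000000057 bar [507.33564367 281.82962706] bar seen (array([507.6, 281.8]), array([12.9, 58.1]), 88.6)
```

```bash
python3 - <<'E'
from h import *
go(507.4,281.8,120,-1.9,3)
E
```

```text
t 8.5 psi -1.17 tilt [ 0.0003 -0.    ] n 3 row [27.94  0.1  28.04  0.24]
```

Emit:
{"name": "drive_tool", "arguments": {"plan": [27.9, 0.1, 28, 0, 0, 0.24, 27.9, 0.1, 28, 0, 0, 0.24, 27.9, 0.1, 28, 0, 0, 0.24, 0, 0, 45, 0, 0, 0, 0, 0, 30, 0, 0, 0, 0, 0, 6, 0, 0, 0, 0, 0, 0, 0, 0, 0]}}

```text
t: 9.4
ee_pos: [507.1, 281.8, 38.4]
orientation: [1.0, -0.016, -0.001, 0.0]
ft_force: [-0.7, 0.1, 0.6]
opening: 94.0
grasp_force: 0.0
```

```bash
python3 - <<'E'
from h import *
go(507.4,281.8,36,-1.9,1)
E
```

```text
t 9.4 psi -1.89 tilt [-0.0014  0.0008] n 1 row [0.26 0.01 2.36 0.01]
```

Emit:
{"name": "drive_tool", "arguments": {"plan": [0.3, 0, 1.5, 0, 0, 0, 0, 0, 0, 0, 0, 0, 0, 0, 0, 0, 0, 0, 0, 0, 0, 0, 0, 0, 0, 0, 0, 0, 0, 0, 0, 0, 0, 0, 0, 0, 0, 0, 0, 0, 0, 0], "grip": -1, "squeeze": 45}}

```text
t: 10.28
ee_pos: [507.9, 282.0, 37.4]
orientation: [1.0, -0.017, -0.0, 0.0]
ft_force: [0.4, 0.5, -0.3]
opening: 27.4
grasp_force: 0.0
```

```bash
python3 - <<'E'
from h import *
st=r.get_state();print(st["ee_pos"],tool(st)[0])
E
```

```text
[507.89670115 281.96493235  37.39533552] -1.8921945108793081
```

Emit:
{"name": "drive_tool", "arguments": {"plan": [0, 0, 1, 0, 0, 0, 0, 0, 0, 0, 0, 0, 0, 0, 0, 0, 0, 0]}}

```text
t: 10.65
ee_pos: [507.8, 281.8, 36.2]
orientation: [1.0, -0.016, -0.0, 0.0]
ft_force: [-0.1, -0.9, -1.7]
opening: 13.3
grasp_force: 45.0
```

Emit:
{"name": "drive_tool", "arguments": {"plan": [0, 0, -10, 0, 0, 0, 0, 0, -25, 0, 0, 0, 0, 0, -25, 0, 0, 0, 0, 0, -10, 0, 0, 0]}}

```text
t: 11.15
ee_pos: [508.5, 282.4, 108.0]
orientation: [1.0, -0.016, 0.001, -0.001]
ft_force: [0.5, -0.7, -3.0]
opening: 13.4
grasp_force: 45.0
```

```bash
python3 - <<'E'
from h import *
a=np.radians(3.15);M=np.array([[np.cos(a),-np.sin(a)],[np.sin(a),np.cos(a)]])
for n,p in dict(big=(12,-51.5),small=(-33.5,51.5),obl=(-.75,0)).items(): print(n,np.array([516.5,3.2])+M@p)
x,y=np.array([516.5,3.2])+M@(12,-51.5)
st=r.get_state();print(st["grasp_force"],st["opening"],st["ft_force"])
# held offset: grasp at TCP (507.9,282) vs bar (507.4,281.8)
go(x+.5,y,100,3.15,10)
E
```

```text
big [531.31180343 -47.56278636]
small [480.22068097  52.78135749]
obl [515.75113318   3.15878737]
44.99836027622223 13.410940020451575 [ 0.45164047 -0.68685855 -2.95440778]
t 11.2 psi -1.88 tilt [ 0.0022 -0.001 ] n 10 row [ 2.11 33.02  0.78 -0.5 ]
```

Emit:
{"name": "drive_tool", "arguments": {"plan": [1, 15, 0, 0, 0, -0.3, 2, 30, 0, 0, 0, -0.5, 2, 35, 0, 0, 0, -0.5, 2, 35, 0, 0, 0, -0.5, 2.5, 38, 0, 0, 0, -0.6, 2.5, 38, 0, 0, 0, -0.6, 2.2, 38, 0, 0, 0, -0.6, 2, 35, 0, 0, 0, -0.5, 2, 30, 0, 0, 0, -0.5, 1, 20, 0, 0, 0, -0.3, 1, 10, 0, 0, 0, -0.1, 0, 0, 0, 0, 0, 0, 0, 0, 0, 0, 0, 0]}}

```text
t: 12.78
ee_pos: [529.9, -41.1, 106.1]
orientation: [1.0, 0.027, -0.0, -0.0]
ft_force: [-0.7, 0.1, -3.0]
opening: 13.6
grasp_force: 45.0
```

```bash
python3 - <<'E'
from h import *
go(531.7,-47.6,60,3.15,1); st,im=snap("w7")
E
```

```text
t 12.8 psi 3.13 tilt [-0.001  -0.0007] n 1 row [ 1.530e+00  6.620e+00  4.612e+01 -2.000e-02]
```

View pics/w7.png

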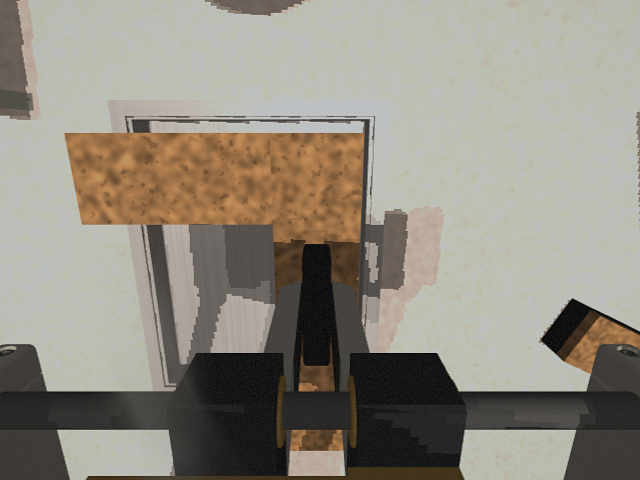

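Emit:
{"name": "drive_tool", "arguments": {"plan": [1.5, 6.6, 20, 0, 0, 0, 0, 0, 20, 0, 0, 0, 0, 0, 0, 0, 0, 0, 0, 0, 0, 0, 0, 0]}}

```text
t: 13.32
ee_pos: [532.8, -47.9, 67.1]
orientation: [1.0, 0.028, 0.001, 0.0]
ft_force: [0.4, 1.4, -3.5]
opening: 13.6
grasp_force: 45.0
```

```bash
python3 - <<'E'
from h import *
go(531.7,-47.6,40.5,3.15,1);st,im=snap("w8");c=cam("wrist",st);z=st["ee_pos"][2]-4.2
h=cv2.cvtColor(im,cv2.COLOR_RGB2HSV);m=((h[:,:,0]>3)&(h[:,:,0]<24)&(h[:,:,1]>90)&(h[:,:,2]>60)).astype(np.uint8)
for x in(100,150,200,250,300,340):
    q=m[60:300,x].nonzero()[0]
    if len(q):print(x,q[0]+60,cast(c,[(x,q[0]+60)],z).round(1))
for y in(150,170,190,210):
    q=m[y,40:400].nonzero()[0]
    if len(q):print("row",y,q[[0,-1]]+40,cast(c,[(q[0]+40,y),(q[-1]+40,y)],z).round(1).tolist())
E
```

```text
t 13.3 psi 3.15 tilt [0.001  0.0003] n 1 row [-1.1  -0.35 26.59  0.  ]
100 133 [[612.1  62.8]]
150 133 [[613.4  38.4]]
200 133 [[614.8  14. ]]
250 133 [[616.2 -10.3]]
300 133 [[617.5 -34.7]]
340 133 [[618.6 -54.2]]
row 150 [ 68 363] [[603.1, 79.5], [611.2, -66.2]]
row 170 [ 72 362] [[593.4, 78.9], [601.5, -66.6]]
row 190 [ 75 361] [[583.3, 78.7], [591.4, -67.0]]
row 210 [ 79 361] [[572.9, 78.1], [581.1, -68.0]]
```

Emit:
{"name": "drive_tool", "arguments": {"plan": [-1, -0.3, 10, 0, 0, 0, 0, 0, 10, 0, 0, 0, 0, 0, 5, 0, 0, 0, 0, 0, 1, 0, 0, 0, 0, 0, 0, 0, 0, 0]}}

```text
t: 14.0
ee_pos: [531.4, -48.1, 40.4]
orientation: [1.0, 0.027, 0.0, 0.0]
ft_force: [0.1, 0.1, -3.4]
opening: 13.7
grasp_force: 45.0
```

```bash
python3 - <<'E'
from h import *
go(531.7,-47.6,40.2,3.15,1);print(r.get_state()["ft_force"])
E
```

```text
t 14.0 psi 3.11 tilt [0.0002 0.0001] n 1 row [ 0.36 -0.46  0.21 -0.04]
[ 0.1194735   0.1091261  -3.41514345]
```

Emit:
{"name": "drive_tool", "arguments": {"plan": [0, 0, 0.7, 0, 0, 0, 0, 0, 0, 0, 0, 0]}}

```text
t: 14.25
ee_pos: [531.5, -48.1, 40.2]
orientation: [1.0, 0.027, 0.0, 0.0]
ft_force: [-0.4, -0.9, 0.3]
opening: 13.6
grasp_force: 45.0
```

Emit:
{"name": "drive_tool", "arguments": {"plan": [0, 0, 0, 0, 0, 0, 0, 0, 0, 0, 0, 0, 0, 0, 0, 0, 0, 0, 0, 0, -10, 0, 0, 0, 0, 0, -40, 0, 0, 0, 0, 0, -50, 0, 0, 0, 0, 0, -50, 0, 0, 0, 0, 0, -15, 0, 0, 0, 0, 0, 0, 0, 0, 0], "grip": -0.15}}

```text
t: 15.38
ee_pos: [531.6, -48.1, 205.5]
orientation: [1.0, 0.027, 0.001, 0.0]
ft_force: [0.0, -0.1, -1.2]
opening: 40.0
grasp_force: 0.0
```

```bash
python3 - <<'E'
from h import *
st,im=snap("w9");print(st["ee_pos"],st["opening"]);go(438.3,-329.4,140,67.4)
E
```

```text
[531.55200455 -48.08279422 205.50642545] 40.02213219866518
t 15.4 psi 3.11 tilt [-0.0012 -0.0002] n 7 row [-33.54  29.36   9.15  -9.18]
```

View pics/w9.png

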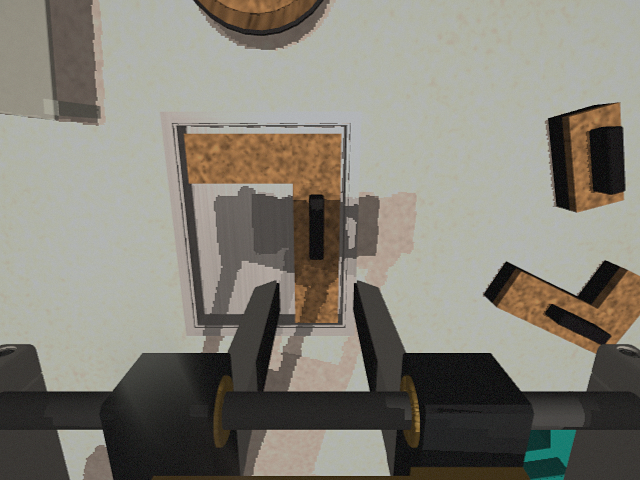

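The big box lies flat in the tray, with its foot at (187–340, 135–183), its limb at (294–340) and even gaps. Next is the small box.

Emit:
{"name": "drive_tool", "arguments": {"plan": [-33.5, 29.4, 9, 0, 0, -9.2, -33.5, 29.4, 9, 0, 0, -9.2, -33.5, 29.4, 9, 0, 0, -9.2, -33.5, 29.4, 9, 0, 0, -9.2, -33.5, 29.4, 9, 0, 0, -9.2, -33.5, 29.4, 9, 0, 0, -9.2, -33.5, 29.4, 9, 0, 0, -9.1, 0, 0, 0, 0, 0, 0, 0, 0, 0, 0, 0, 0]}}

```text
t: 16.55
ee_pos: [438.4, -328.2, 139.8]
orientation: [0.832, 0.554, -0.0, -0.002]
ft_force: [-0.4, 0.4, -0.5]
opening: 39.9
grasp_force: 0.0
```

```bash
python3 - <<'E'
from h import *
go(438.3,-329.4,36,67.4,1)
E
```

```text
t 16.6 psi 67.33 tilt [ 0.0021 -0.0043] n 1 row [-1.3500e+00  7.6000e-01  1.0381e+02 -7.0000e-02]
```

Emit:
{"name": "drive_tool", "arguments": {"plan": [-1, 0.5, 45, 0, 0, 0, 0, 0, 40, 0, 0, 0, 0, 0, 15, 0, 0, 0, 0, 0, 3, 0, 0, 0, 0, 0, 0, 0, 0, 0]}}

```text
t: 17.18
ee_pos: [440.5, -331.1, 39.9]
orientation: [0.832, 0.555, 0.0, 0.001]
ft_force: [-0.9, -0.3, 0.1]
opening: 40.1
grasp_force: 0.0
```

```bash
python3 - <<'E'
from h import *
go(438.3,-329.4,36,67.4,1)
E
```

```text
t 17.2 psi 67.43 tilt [-0.0008  0.0019] n 1 row [ 0.71 -2.72  3.87  0.03]
```

Emit:
{"name": "drive_tool", "arguments": {"plan": [0, 0, 1.5, 0, 0, 0, 0, 0, 0, 0, 0, 0]}}

```text
t: 17.42
ee_pos: [440.1, -331.2, 38.1]
orientation: [0.832, 0.555, 0.0, 0.001]
ft_force: [0.7, 0.7, 0.1]
opening: 40.0
grasp_force: 0.0
```

```bash
python3 - <<'E'
from h import *
go(438.3,-329.4,36,67.4,1)
E
```

```text
t 17.4 psi 67.40 tilt [-0.0007  0.0016] n 1 row [ 0.96 -2.39  2.09  0.  ]
```

Emit:
{"name": "drive_tool", "arguments": {"plan": [1, -2.4, 2, 0, 0, 0, 0, 0, 0, 0, 0, 0]}}

```text
t: 17.68
ee_pos: [437.5, -328.6, 35.2]
orientation: [0.832, 0.555, -0.0, -0.0]
ft_force: [0.5, -0.3, -0.1]
opening: 40.0
grasp_force: 0.0
```

Emit:
{"name": "drive_tool", "arguments": {"plan": [0, 0, 0, 0, 0, 0, 0, 0, 0, 0, 0, 0, 0, 0, 0, 0, 0, 0, 0, 0, 0, 0, 0, 0, 0, 0, 0, 0, 0, 0], "grip": -1}}

```text
t: 18.3
ee_pos: [438.2, -329.1, 35.3]
orientation: [0.832, 0.555, 0.0, 0.0]
ft_force: [1.0, -0.7, -1.2]
opening: 13.6
grasp_force: 45.0
```

```bash
python3 - <<'E'
from h import *
st=r.get_state();print(tool(st)[0],st["ee_pos"])
E
```

```text
67.41122933085371 [ 438.1790115  -329.13290505   35.30156953]
```

Emit:
{"name": "drive_tool", "arguments": {"plan": [0, 0, -10, 0, 0, 0, 0, 0, -30, 0, 0, 0, 0, 0, -25, 0, 0, 0, 0, 0, -5, 0, 0, 0]}}

```text
t: 18.8
ee_pos: [438.6, -329.6, 107.1]
orientation: [0.832, 0.555, 0.0, 0.002]
ft_force: [0.8, 0.2, -2.7]
opening: 13.4
grasp_force: 45.0
```

```bash
python3 - <<'E'
from h import *
go(480.2,52.8,105,3.15,9)
E
```

```text
t 18.8 psi 67.42 tilt [-0.0013  0.003 ] n 9 row [ 31.88 -31.81   0.15   7.14]
```

Emit:
{"name": "drive_tool", "arguments": {"plan": [31.9, -31.8, 0, 0, 0, 7.14, 31.9, -31.8, 0, 0, 0, 7.14, 31.9, -31.8, 0, 0, 0, 7.14, 31.9, -31.8, 0, 0, 0, 7.14, 31.9, -31.8, 0, 0, 0, 7.14, 31.9, -31.8, 0, 0, 0, 7.14, 31.9, -31.8, 0, 0, 0, 7.14, 31.9, -31.8, 0, 0, 0, 7.14, 31.9, -31.8, 0, 0, 0, 7.14, 0, 0, 0, 0, 0, 0, 0, 0, 0, 0, 0, 0, 0, 0, 0, 0, 0, 0]}}

```text
t: 20.3
ee_pos: [478.6, 52.6, 104.9]
orientation: [1.0, 0.027, -0.001, 0.0]
ft_force: [-0.3, 0.3, -1.6]
opening: 13.6
grasp_force: 45.0
```

```bash
python3 - <<'E'
from h import *
go(480.2,52.8,60,3.15,1)
E
```

```text
t 20.3 psi 3.11 tilt [-0.0016  0.0003] n 1 row [ 1.730e+00 -9.000e-02  4.485e+01 -4.000e-02]
```

Emit:
{"name": "drive_tool", "arguments": {"plan": [1.3, 0, 25, 0, 0, 0, 0, 0, 12, 0, 0, 0, 0, 0, 0, 0, 0, 0, 0, 0, 0, 0, 0, 0]}}

```text
t: 20.8
ee_pos: [481.4, 53.3, 68.7]
orientation: [1.0, 0.027, 0.0, 0.0]
ft_force: [0.3, 0.4, -2.5]
opening: 13.6
grasp_force: 45.0
```

```bash
python3 - <<'E'
from h import *
go(480.2,52.8,39.5,3.15,1);st,im=snap("w10")
E
```

```text
t 20.8 psi 3.13 tilt [0.0008 0.0002] n 1 row [-1.230e+00  4.200e-01  2.923e+01 -2.000e-02]
```

View pics/w10.png

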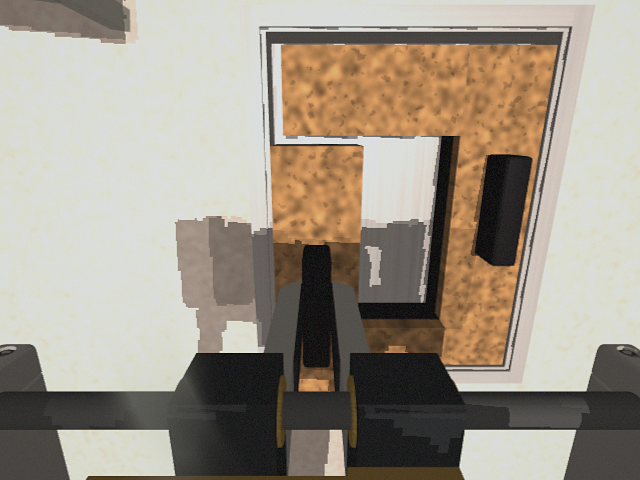

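The small box is over its slot, with its limb end at row 145 just clear of the big foot's edge at row 136. Lowering.

Emit:
{"name": "drive_tool", "arguments": {"plan": [-1.2, 0.4, 10, 0, 0, 0, 0, 0, 12, 0, 0, 0, 0, 0, 5, 0, 0, 0, 0, 0, 1.5, 0, 0, 0, 0, 0, 0, 0, 0, 0]}}

```text
t: 21.48
ee_pos: [480.0, 53.2, 39.7]
orientation: [1.0, 0.028, 0.0, 0.0]
ft_force: [-0.2, 0.2, -2.1]
opening: 13.8
grasp_force: 45.0
```

```bash
python3 - <<'E'
from h import *
go(480.2,52.8,39.3,3.15,1);print(r.get_state()["ft_force"])
E
```

```text
t 21.5 psi 3.15 tilt [0.0003 0.0001] n 1 row [0.15 0.37 0.43 0.  ]
[-0.22705371  0.21351275 -2.07180658]
```

Emit:
{"name": "drive_tool", "arguments": {"plan": [0, 0, 1, 0, 0, 0, 0, 0, 0, 0, 0, 0]}}

```text
t: 21.72
ee_pos: [480.5, 53.1, 39.2]
orientation: [1.0, 0.027, 0.001, 0.0]
ft_force: [0.3, -0.2, 1.4]
opening: 13.5
grasp_force: 45.0
```

Emit:
{"name": "drive_tool", "arguments": {"plan": [0, 0, 0, 0, 0, 0, 0, 0, 0, 0, 0, 0, 0, 0, 0, 0, 0, 0, 0, 0, -10, 0, 0, 0, 0, 0, -40, 0, 0, 0, 0, 0, -50, 0, 0, 0, 0, 0, -50, 0, 0, 0, 0, 0, -15, 0, 0, 0, 0, 0, 0, 0, 0, 0], "grip": -0.15}}

```text
t: 22.85
ee_pos: [480.1, 53.1, 204.5]
orientation: [1.0, 0.027, 0.001, 0.0]
ft_force: [0.6, -0.5, -1.3]
opening: 40.0
grasp_force: 0.0
```

```bash
python3 - <<'E'
from h import *
st,im=snap("w11");c=cam("wrist",st);print(st["ee_pos"],st["opening"]);go(607.7,-312.5,140,19,10)
E
```

```text
[480.13182509  53.12506334 204.53744201] 40.04086169231939
t 22.9 psi 3.15 tilt [-0.0011  0.    ] n 10 row [ 6.15 38.39  6.3  -1.58]
```

View pics/w11.png

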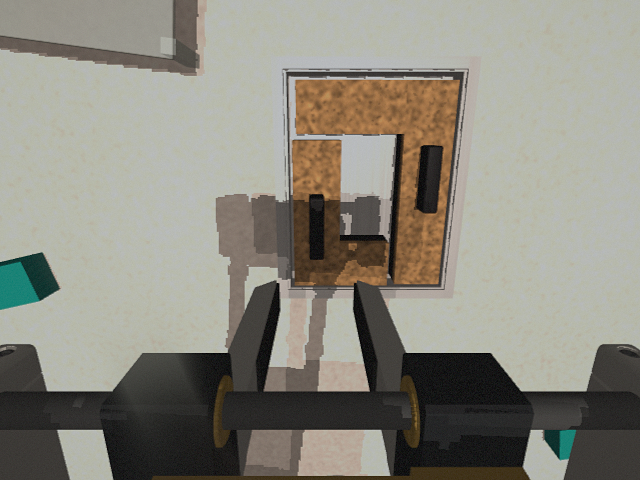

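Both boxes sit well; the slot for the oblong is about (341–403, 135–237).

Emit:
{"name": "drive_tool", "arguments": {"plan": [6.2, 38.4, 6, 0, 0, -1.6, 6.2, 38.4, 6, 0, 0, -1.6, 6.2, 38.4, 6, 0, 0, -1.6, 6.2, 38.4, 6, 0, 0, -1.6, 6.2, 38.4, 6, 0, 0, -1.6, 6.2, 38.4, 6, 0, 0, -1.6, 6.2, 38.4, 6, 0, 0, -1.6, 6.2, 38.4, 6, 0, 0, -1.6, 6.2, 38.4, 6, 0, 0, -1.6, 6.2, 38.4, 6, 0, 0, -1.5, 0, 0, 0, 0, 0, 0, 0, 0, 0, 0, 0, 0, 0, 0, 0, 0, 0, 0]}}

```text
t: 24.52
ee_pos: [608.7, -310.9, 143.3]
orientation: [0.986, 0.166, -0.001, -0.001]
ft_force: [0.1, -0.8, 0.6]
opening: 39.8
grasp_force: 0.0
```

```bash
python3 - <<'E'
from h import *
st,im=load("w11");c=cam("wrist",st);h=cv2.cvtColor(im,cv2.COLOR_RGB2HSV);b=((h[:,:,1]>80)&(h[:,:,2]>45)&(h[:,:,0]<24))
for y in(150,165,180,220):
    q=np.flatnonzero(~b[y,330:415])+330;print(y,q[[0,-1]],cast(c,[(q[0],y),(q[-1]+1,y)],36).round(1).tolist())
for x in(350,360,375):
    q=np.flatnonzero(~b[120:260,x])+120;print(x,q[[0,-1]],cast(c,[(x,q[0]),(x,q[-1]+1)],36).round(1).tolist())
go(607.7,-312.5,36,19,1)
E
```

```text
150 [341 400] [[552.0, 34.1], [555.1, -22.1]]
165 [341 399] [[538.2, 33.0], [541.3, -22.8]]
180 [341 398] [[524.1, 32.0], [527.2, -23.6]]
220 [340 395] [[484.8, 30.0], [487.9, -25.4]]
350 [134 240] [[566.7, 26.9], [463.7, 18.3]]
360 [134 240] [[567.3, 17.6], [464.3, 8.2]]
375 [134 240] [[568.0, 3.7], [465.1, -6.9]]
t 24.5 psi 19.09 tilt [-0.0009 -0.0015] n 1 row [-1.3800e+00  1.3300e+00  1.0732e+02  9.0000e-02]
```

Emit:
{"name": "drive_tool", "arguments": {"plan": [0, 0, 45, 0, 0, 0, 0, 0, 45, 0, 0, 0, 0, 0, 12, 0, 0, 0, 0, 0, 2, 0, 0, 0, 0, 0, 0, 0, 0, 0, 0, 0, 0, 0, 0, 0]}}

```text
t: 25.28
ee_pos: [610.5, -313.0, 41.7]
orientation: [0.986, 0.166, 0.001, 0.001]
ft_force: [-0.1, 0.1, 0.3]
opening: 40.1
grasp_force: 0.0
```

```bash
python3 - <<'E'
from h import *
go(607.7,-312.5,36,19,1)
E
```

```text
t 25.3 psi 19.05 tilt [0.0021 0.0028] n 1 row [-2.51 -1.38  5.71  0.05]
```

Emit:
{"name": "drive_tool", "arguments": {"plan": [-2.5, -1.4, 5, 0, 0, 0, 0, 0, 0, 0, 0, 0, 0, 0, 0, 0, 0, 0]}}

```text
t: 25.65
ee_pos: [606.5, -311.8, 34.8]
orientation: [0.986, 0.165, -0.0, 0.0]
ft_force: [-1.0, 0.0, -0.4]
opening: 40.2
grasp_force: 0.0
```

Emit:
{"name": "drive_tool", "arguments": {"plan": [0, 0, 0, 0, 0, 0, 0, 0, 0, 0, 0, 0, 0, 0, 0, 0, 0, 0, 0, 0, 0, 0, 0, 0, 0, 0, 0, 0, 0, 0], "grip": -1}}

```text
t: 26.28
ee_pos: [606.6, -311.8, 34.7]
orientation: [0.986, 0.165, -0.0, 0.0]
ft_force: [-0.5, -1.0, -0.4]
opening: 13.8
grasp_force: 45.0
```

```bash
python3 - <<'E'
from h import *
st=r.get_state();print(tool(st)[0],st["ee_pos"])
E
```

```text
19.051555273690965 [ 606.58213688 -311.83724984   34.70466279]
```

Emit:
{"name": "drive_tool", "arguments": {"plan": [0, 0, -10, 0, 0, 0, 0, 0, -30, 0, 0, 0, 0, 0, -30, 0, 0, 0, 0, 0, -8, 0, 0, 0]}}

```text
t: 26.78
ee_pos: [607.8, -312.5, 115.5]
orientation: [0.986, 0.166, 0.002, 0.002]
ft_force: [-0.6, -0.1, -0.9]
opening: 13.5
grasp_force: 45.0
```

```bash
python3 - <<'E'
from h import *
go(516.2,3.6,115,3.15,9)
E
```

```text
t 26.8 psi 19.05 tilt [0.0029 0.0036] n 9 row [ -2.67 -36.58  -0.07   1.77]
```

Emit:
{"name": "drive_tool", "arguments": {"plan": [-2.7, -36.6, 0, 0, 0, 1.77, -2.7, -36.6, 0, 0, 0, 1.77, -2.7, -36.6, 0, 0, 0, 1.77, -2.7, -36.6, 0, 0, 0, 1.77, -2.7, -36.6, 0, 0, 0, 1.77, -2.7, -36.6, 0, 0, 0, 1.77, -2.7, -36.6, 0, 0, 0, 1.77, -2.7, -36.6, 0, 0, 0, 1.77, -3.4, -36.6, 0, 0, 0, 1.77, 0, 0, 0, 0, 0, 0, 0, 0, 0, 0, 0, 0, 0, 0, 0, 0, 0, 0]}}

```text
t: 28.28
ee_pos: [514.3, 3.4, 112.6]
orientation: [1.0, 0.027, -0.0, 0.0]
ft_force: [-0.9, 0.1, -2.1]
opening: 13.6
grasp_force: 45.0
```

Emit:
{"name": "drive_tool", "arguments": {"plan": [0, 0, 30, 0, 0, 0, 0, 0, 16, 0, 0, 0, 0, 0, 0, 0, 0, 0, 0, 0, 0, 0, 0, 0]}}

```text
t: 28.78
ee_pos: [514.8, 3.7, 67.3]
orientation: [1.0, 0.027, 0.001, 0.0]
ft_force: [0.6, -0.3, -0.5]
opening: 13.7
grasp_force: 45.0
```

```bash
python3 - <<'E'
from h import *
go(515.4,3.6,38.7,3.15,1)
E
```

```text
t 28.8 psi 3.07 tilt [0.001  0.0003] n 1 row [ 0.55  0.13 28.55 -0.08]
```

Emit:
{"name": "drive_tool", "arguments": {"plan": [0.5, 0.1, 10, 0, 0, 0, 0, 0, 11, 0, 0, 0, 0, 0, 5, 0, 0, 0, 0, 0, 1.5, 0, 0, 0, 0, 0, 0, 0, 0, 0, 0, 0, 0, 0, 0, 0]}}

```text
t: 29.52
ee_pos: [514.9, 4.2, 39.5]
orientation: [1.0, 0.027, 0.0, 0.0]
ft_force: [-0.1, 1.1, -1.3]
opening: 13.7
grasp_force: 45.0
```

```bash
python3 - <<'E'
from h import *
go(515.4,3.6,38.7,3.15,1)
E
```

```text
t 29.5 psi 3.12 tilt [0.0006 0.0002] n 1 row [ 0.48  0.65  0.76 -0.03]
```

Emit:
{"name": "drive_tool", "arguments": {"plan": [0, 0, 1, 0, 0, 0, 0, 0, 0, 0, 0, 0]}}

```text
t: 29.78
ee_pos: [514.9, 4.2, 38.6]
orientation: [1.0, 0.027, 0.0, 0.0]
ft_force: [-0.8, -0.6, 1.1]
opening: 13.7
grasp_force: 45.0
```

Emit:
{"name": "drive_tool", "arguments": {"plan": [0, 0, 0, 0, 0, 0, 0, 0, 0, 0, 0, 0, 0, 0, 0, 0, 0, 0, 0, 0, -10, 0, 0, 0, 0, 0, -40, 0, 0, 0, 0, 0, -50, 0, 0, 0, 0, 0, -50, 0, 0, 0, -30, 0, -25, 0, 0, 0, -30, 0, -25, 0, 0, 0, 0, 0, 0, 0, 0, 0], "grip": -0.15}}

```text
t: 31.02
ee_pos: [454.4, 1.0, 241.0]
orientation: [1.0, 0.027, 0.003, 0.001]
ft_force: [0.2, 0.2, 0.7]
opening: 39.9
grasp_force: 0.0
```

```bash
python3 - <<'E'
from h import *
st,im=snap("w12");c=cam("wrist",st);print(st["ee_pos"])
E
```

```text
[454.38240313   0.95124284 240.9763109 ]
```

View pics/w12.png

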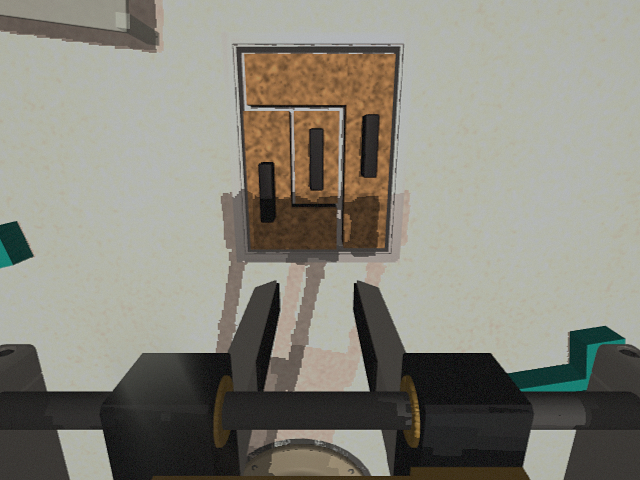

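All three boxes lie flat in the tray, with bars at (267,190), (316,158) and (370,145) and gaps all round. The arm is clear, so I'm handing in.

```bash
python3 -c "
from rig import r
print(r.sign_off())"
```

```text
the job is handed in; nothing more can be done
None
```

I packed all three snack boxes flat in the tray, bars up with gaps all round, and handed the job in at about 31 s of the 72 s limit; the hand-in reported no verdict.

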